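# Load a heel block under the spring flap

### The job

Load the pale D-shaped wooden heel block into the jig: with one fingertip press the long steel bar beside the tray down and keep it down, so that the spring flap stays open, and with the other fingertip push the block along the tray, round nose first, under the open flap until it is fully home against the end stop. Only then let go of the bar, so that the flap springs down and clamps the block, and move clear. Push the block gently and never lift it, do not let it touch the flap before it is home, and leave everything else on the bench where it is.

Things in the scene. Friction and masses are not known exactly. Their poses are not given: they have to be found in the camera images.
- block: the wooden heel block to load: pale wood, D-shaped in plan, 64 mm long, 58 wide, 28 tall, about 0.1 kg. Origin: centre of its underside, mid-length. x points to its round nose (32 mm ahead of the origin), which goes in first; the flat face to push is 32 mm behind the origin. Starts flat on the jig's tray in front of the flap, nose towards it.
- jig: the holding jig, fixed to the bench. Origin: bench level, on the tray's centre line under the flap's front edge; x = the way the block is pushed, y left, z up. Grey-painted tray, top at z = 12 mm, 86 mm wide, x = -155 to +60. Two aluminium side rails, inner faces at y = +-32 mm, 8 thick, tops at z = 26, x = -145 to +50.
- end_stop (a point): middle of the foot of the aluminium end stop's face, at tray level (jig x = +42 mm); the stop is 26 mm tall above the tray. The block is fully home when its nose touches it: block origin at jig x = +10 mm, its flat face at x = -22 mm, still sticking out in front of the flap.
- flap_hinge (a point): front end of the flap on the hinge line that the flap and its bar share: the line runs along the jig's x at y = +50 mm, 48 mm above the bench, with three fixed lugs (tops 50 mm above the bench, y = 40 to 52 mm; x = -125, -45, +45).
- flap (a joint): angle of the spring-closed flap (rad), 0 shut to 0.60 wide open. Pressing the bar, beyond the hinge, swings the flap up. Above 0.30 the block passes freely (0.40 to 0.50 is good); let go, it snaps shut, or rests at about 0.17 on a block that is home. At the bar's middle the spring takes about 2 N to start and 5 N at 0.45, up to 3 times that while a tip rubs along its slope. The open flap reaches at most 95 mm above the bench.
- bar_mid (a point): middle of the top face of the press bar: flat dark steel strip along the tray's left side, 145 mm long (jig x = -140 to +5), 42 wide; part of the flap. Shut, it slopes up to the left by 0.38 rad, top 28 mm (at y = 73) to 44 mm (y = 112) above the bench. At flap 0.38 it is level, top 22 mm above the bench, y = 64 to 106. A push anywhere along it acts alike; a fingertip can slide along it.
- flap_foot (a point): middle of the front lower edge of the rubber foot under the flap's steel plate; moves with the flap. The plate covers jig x = 0 to 40 mm, the foot x = 2 to 36, y = -22 to +2. Shut, the foot's underside is 20 mm above the tray, lower than the block's top (28 mm).
- spare_heel: a smaller spare wooden heel block 52 x 46 x 36 mm; a bystander, to be left alone. Origin: its underside, centre.
- wax: a brown wax cake 50 x 35 x 22 mm; a bystander, to be left alone. Origin: its underside, centre.
- tack_jar: a glass jar with a steel lid, 56 mm across, 75 mm tall; a bystander, to be left alone. Origin: its underside, centre.
- hammer: a hammer lying flat; a bystander, to be left alone. Origin: its underside, mid-length.
- glue_tin: a tin 72 mm across, 85 mm tall; a bystander, to be left alone. Origin: its underside, centre.
- awl: an awl with a wooden handle, 160 mm long, lying flat; a bystander, to be left alone. Origin: its underside, mid-length.
- die: a round strip-steel cutting die (ring) 72 mm across, 30 mm tall; a bystander, to be left alone. Origin: its underside, centre.
Things that resemble listed ones, but are neither listed nor needed, are in the scene too. Leave any green or yellow look-alike of the block alone.

How it is judged:
On the way, in this order (a step that is already met when the one before it is completed fails the run):
1. with the bar held down by a finger, the block's nose is well under the open flap but not yet home (value of joint flap above 0.25 rad and contact force between the fingers and flap above 0.5 N and x of block in the frame of jig between -0.022 and 0.005 m), for 0.05 s.
2. the block is home against the end stop while the flap is still held open (x of block in the frame of jig above 0.006 m and y of block in the frame of jig between -0.006 and 0.006 m and angle between the x axis of block and the x axis of jig, either way round below 0.2 rad and value of joint flap above 0.22 rad and contact force between the fingers and flap above 0.5 N), for 0.1 s.
At the end, for the whole second after the job is handed in: The block lies flat on the tray, its nose within 4 mm of the end stop, straight within 0.2 rad and within 6 mm of the centre line; the flap is released and rests on the block (0.10 to 0.22 rad), pressing with more than 0.8 N; nothing moves (x of block in the frame of jig above 0.006 m and y of block in the frame of jig between -0.006 and 0.006 m and angle between the x axis of block and the x axis of jig, either way round below 0.2 rad and z of block in the frame of jig below 0.015 m and angle between block's own z axis and vertical below 0.06 rad and contact force between flap and block above 0.8 N and value of joint flap between 0.1 and 0.22 rad and linear speed of block below 0.02 m/s); the robot touches nothing.
It fails at once if the flap comes down on the block, or the block is shoved against the flap, before the block is home (contact force between flap and block above 1 N and x of block in the frame of jig below 0.005 m).
It fails at once if the block is lifted (over 8 mm) or tipped (z of block in the frame of jig above 0.02 m or angle between block's own z axis and vertical above 0.3 rad).
It fails at once if the block is squeezed or rammed (over 40 N) (contact force between the fingers and block above 40 N).
It fails at once if a bystander is moved more than 15 mm (distance of any of spare_heel, wax, tack_jar, hammer, glue_tin, awl, die from where it was at the start of the episode above 0.015 m).
It also fails if it takes over 48 s, if anything falls off the work surface, if the arm or the gripper's body presses on something with over 40 N, if the wrist force passes 120 N, or if a joint passes its speed limit or range.

### The arm

A 7-joint arm with a two-finger parallel gripper is mounted at the origin on the work surface. World frame = base frame: x ahead of the robot, y to its left, z up, the work surface at z = 0. Lengths are in m, angles in rad, forces in N, time in s.
With the tool pointing down it reaches from about 0.425 to 0.975 m from the base axis. Payload 16.7 kg.
Tool frame: the origin (TCP) lies between the finger pads; the fingertips stand 17 mm ahead of it and the grasp point (between the pads) lies 2 mm behind it (r.nose_length is the distance from the TCP to the fingertips, in m); z points along the fingers, y is the line along which they close (so a half turn about z gives the same grasp; the last joint's range is limited). The gripper opens to 85 mm and grips with 20 to 120 N. Pads are 22 mm wide; open, the fingers measure 114 mm over their backs; the gripper's body (76 mm by 85 mm) begins 54 mm behind the grasp point. The pads swing forward as they close: fully open they stand 13 mm farther back than shut.
Start: joints at [-1.383, 0.426, 0.074, 1.606, -0.034, 1.111, -0.067], TCP at [0.223, 0.637, 0.248] pointing down, gripper open.
Joint ranges: [-2.85, 2.85], [-0.5, 2.14], [-1.23, 1.37], [0.21, 2.46], [-1.02, 4.16], [0.16, 2.05], [-2.73, 2.73]. Speed limits (rad/s): [1.89, 1.89, 2.39, 2.39, 3.01, 3.01, 3.01].

### API

Orientations are given as [roll, pitch, yaw] about the fixed x, y, z axes, in that order (R = Rz(yaw) Ry(pitch) Rx(roll)).
In Python, from rig import r gives the robot as it stands. The module is installed in compiled form; this text tells all that it offers.
- The arm moves only by the tool move_arm, never from a script. Its argument "moves" is a list of rows, each a list of 2 entries, a list of its own where there are three numbers: the shift along the tool's x, y, z in units of 600 mm (1.0 is 600 mm), then the turn, a rotation vector about the tool's x, y, z in units of 1.5 rad (1.0 is 1.5 rad). In form: [[[dx, dy, dz], [ax, ay, az]], ...]. A call has 1 to 20 rows; each row shifts and turns the commanded pose from where the row before left it, along the tool's axes as they then stand; what a row does not reach is not made up. A row lasts 1/8 s, in which the tool goes at most 62.5 mm and 10.7 degrees, less where a joint would pass 70% of its speed; a pose out of reach is approached as far as the arm can. A call with a number of a shift or a turn outside -1 to 1 is refused whole. A call with a gripper value outside its range is refused whole. "grip" is the opening, from 0 (shut) to 1 (fully open), set as the call begins (left out, the last holds). The fingers move at their own pace and stop on an object; "force" is the grip in N (left out, the last holds). Time passes only in rows, so rows that do not move let the fingers close. It gives the time, the measured TCP pose, the force, the opening and the grip force at its end, in the units of the state.
- r.state(): the state, without advancing time (a new reading comes with each control period).
- r.grab_frame(name): name is "scene" or "top" or "wrist"; returns a dict with "pixels" (480x640x3 uint8, red, green, blue), "mtx" (3x3 intrinsics, pixels), "D" ([k1, k2, p1, p2, k3] as OpenCV has them; the pictures are not rectified), "R" (3x3) and "t" (3): a world point X has camera coordinates R X + t; the wrist camera has in their place "tool_from_camera" (4x4, takes a point from camera to tool coordinates, whose origin is the TCP and whose axes are the flange's). Camera axes: x right, y down, z forward; pixel columns grow to the right and rows downward; lengths in m; the calibration is good to about 2 mm. A picture is of the moment at which its call begins: read the wrist's pose just before it. There is no depth.
- r.hand_in(): hands the job in; it is judged then, once.
The state is a dict: "t": time; "joints": joint angles; "qd": joint speeds; "effort": joint torques, N m; "eef_pos": TCP position; "tool_rot": TCP orientation; "ft_force": force on the tool from outside, world axes, zero at the start; "ft_torque": the same for the moment, N m; "grip_width": finger opening in m; "grasp_force": force on a finger pad.
Only numpy, scipy, OpenCV 4.12 (cv2) and the standard library are available. Lean on these libraries where they do the work, as an engineer would, in place of code of your own. Each camera call takes 0.05 s, during which the arm holds its last target. There are 200 camera calls.

## Working session

There is one attempt and no reset: what is moved stays moved. The work goes in short steps, Python scripts to look and compute and a tool call to move; the robot and the scene stay as the last step left them, time stands still between calls to the robot, and variables do not carry over. Pictures are saved under pics/ and viewed, at most 12 in all, crops included, and the job is handed in when it is done.

Besides the shell and the picture viewer there is one more tool, called after ">>>" as name([rows], argument=value, ...), one row to a line, values as JSON. move_arm: Moves the arm, as the interface text tells. Shifts and turns lie within -1 to 1; 1 stands for 600 mm of shift or 1.5 rad of turn. Its arguments: {"type":"object","properties":{"moves":{"type":"array","items":{"type":"array"}},"grip":{"type":"number"},"force":{"type":"number"}},"required":["moves"]}

```bash
mkdir -p pics
python3 - <<'E'
from rig import r
import cv2,pickle,numpy as np
s=r.state();print(s)
for n in("scene","top"):
    f=r.grab_frame(n);pickle.dump(f,open(n+".pkl","wb"));cv2.imwrite(f"pics/{n}0.png",f["pixels"][:,:,::-1]);print(n,f["mtx"],f["D"],-np.array(f["R"]).T@f["t"])
E
```

```text
{'t': 0.0, 'joints': array([-1.38351905,  0.42669591,  0.07379847,  1.60647959, -0.03411352,
        1.11066318, -0.06708085]), 'qd': array([ 0.00135949, -0.00039649, -0.000799  ,  0.00043478,  0.00108796,
        0.00137184, -0.0009741 ]), 'effort': array([ 1.63757005e-01, -9.46322465e+01,  3.87461185e+00, -4.58274436e+01,
        5.12529560e-02,  1.87428519e-01, -1.55510689e-02]), 'eef_pos': array([0.22294271, 0.63682964, 0.24768927]), 'tool_rot': array([-3.14060432e+00,  3.66425970e-05,  2.80484849e+00]), 'ft_force': array([-0.07275268,  0.26866435,  0.52887523]), 'ft_torque': array([-0.00750818,  0.0198338 , -0.01666765]), 'grasp_force': 0.0, 'grip_width': 0.08549107056179095}
scene [[598.12375453   0.         307.90082618]
 [  0.         598.12375453 235.35812478]
 [  0.           0.           1.        ]] [0.03840955 0.         0.         0.         0.        ] [ 1.13752555 -0.19547836  0.95788672]
top [[528.28639292   0.         312.28512881]
 [  0.         528.28639292 244.64438021]
 [  0.           0.           1.        ]] [-0.0445445  0.         0.         0.         0.       ] [ 0.3501387  -0.03713541  0.9286297 ]
```

View pics/top0.png

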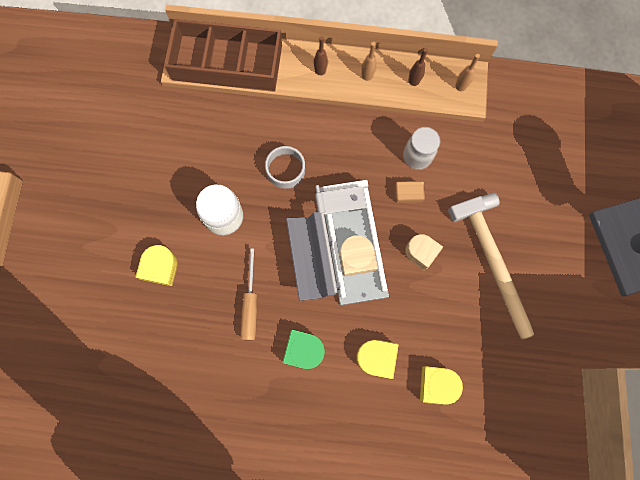

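View pics/scene0.png

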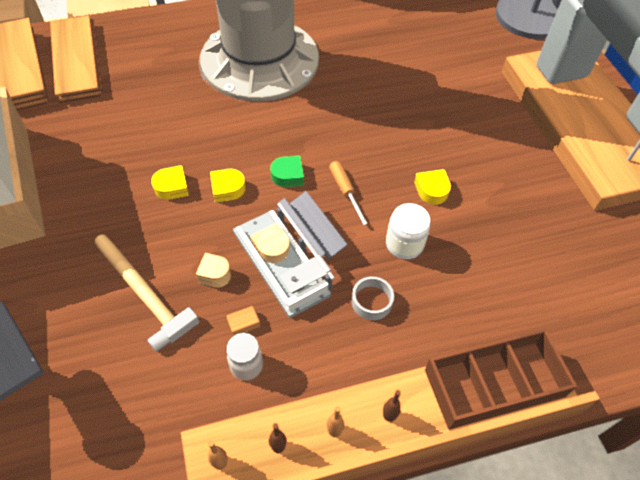

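The top view shows the jig around (345,243) with the pale D block in its tray at (358,255), the bar at (312,258) and the flap at (345,198). The other pale or D-shaped items are the small spare heel at (424,250), the green one at (304,350) and the yellow ones at (157,265), (378,358) and (441,385). Only the one in the tray fits the description. I'll confirm that in an enlarged crop.

```bash
cat > h.py <<'E'
import cv2,pickle,numpy as np
def ray(f,uv):
    p=cv2.undistortPoints(np.array([[uv]],float),f["mtx"],np.array(f["D"]))[0,0]
    R=np.array(f["R"]);d=R.T@np.r_[p,1];return -R.T@np.array(f["t"]),d
def onz(f,uv,z):
    c,d=ray(f,uv);return c+d*(z-c[2])/d[2]
def proj(f,X):
    return cv2.projectPoints(np.array(X,float).reshape(-1,1,3),cv2.Rodrigues(np.array(f["R"]))[0],np.array(f["t"],float),f["mtx"],np.array(f["D"]))[0][:,0]
E
python3 - <<'E'
from h import *
a=pickle.load(open("top.pkl","rb"));b=pickle.load(open("scene.pkl","rb"))
for f,n,(x,y) in((a,"t",(270,170)),(b,"s",(215,180))):
    c=f["pixels"][y:y+145,x:x+150,::-1];cv2.imwrite(f"pics/c{n}.png",cv2.resize(c,None,fx=4,fy=4,interpolation=cv2.INTER_CUBIC))
E
```

```text
(no output)
```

View pics/ct.png

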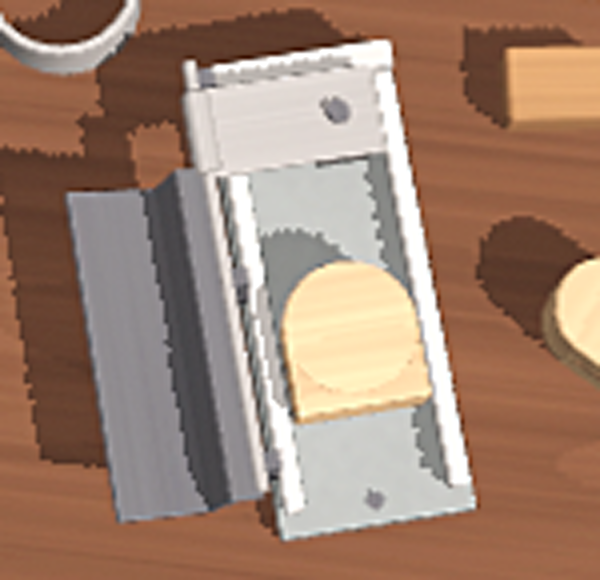

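View pics/cs.png

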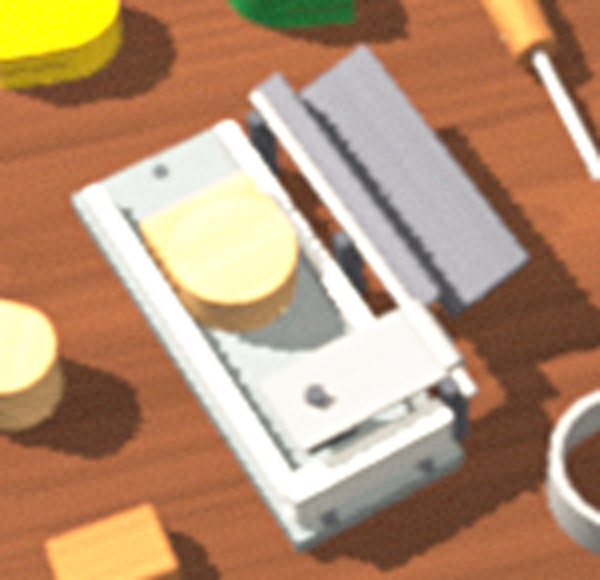

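The enlarged crops confirm that the tray block is pale, with its nose at (350,262) in the top crop pointing to the flap and its flat face at the near edge (300,420)–(430,402). I'll measure the jig from the tray corners, bar corners and block.

Run:
```python
from h import *
from scipy.optimize import least_squares
a=pickle.load(open("top.pkl","rb"));b=pickle.load(open("scene.pkl","rb"))
T=lambda u,v:(270+u/4-.4,170+v/4-.4); S=lambda u,v:(215+u/4-.4,180+v/4-.4)
J=[(a,T(285,540),(-.155,.043,.012)),(a,T(476,505),(-.155,-.043,.012)),(a,T(67,193),(.005,.112,.044)),(a,T(118,522),(-.140,.112,.044)),
(b,S(365,45),(-.140,.112,.044)),(b,S(527,260),(.005,.112,.044)),(b,S(300,550),(.06,-.043,.012))]
W=np.array([onz(f,u,p[2])[:2] for f,u,p in J]);P=np.array([p[:2] for *_,p in J])
def res(q):
    c,s=np.cos(q[2]),np.sin(q[2]);return ((P@np.array([[c,s],[-s,c]])+q[:2])-W).ravel()
o=least_squares(res,[.4,-.05,0.]);print(o.x);print(np.c_[W,o.fun.reshape(-1,2)*1000].round(3))
x,y,th=o.x;c,s=np.cos(th),np.sin(th);R=np.array([[c,-s],[s,c]])
np.save("jig.npy",o.x)
# block top face, by colour mask in jig rectangle, plane z=.040
def jig(p): return R.T@(p[:2]-[x,y])
for f,n,pts in((a,"top",[T(297,423),T(432,402),T(350,262)]),(b,"sc",[S(140,215),S(250,175)])):
    for z in(.040,.012):print(n,z,[ (jig(onz(f,u,z))*1000).round(1) for u in pts])
```

```text
[ 0.61122089 -0.07547508  0.28317421]
[[ 0.448 -0.079  2.166  1.047]
 [ 0.473 -0.16   1.149 -0.533]
 [ 0.583  0.033  1.985  0.534]
 [ 0.444 -0.007  1.598 -0.264]
 [ 0.447 -0.006 -1.741 -1.045]
 [ 0.586  0.033 -1.275  0.667]
 [ 0.685 -0.1   -3.881 -0.407]]
top 0.04 [array([-111.8,   31. ]), array([-112.2,  -27.4]), array([-46.2,  -3.9])]
top 0.012 [array([-107.7,   28.5]), array([-108.2,  -31.8]), array([-40.1,  -7.5])]
sc 0.04 [array([-109.7,  -26.6]), array([-102.9,   28. ])]
sc 0.012 [array([-127.4,  -19.4]), array([-120.4,   36.9])]
```

Run:
```python
from rig import r
f=r.grab_frame("wrist");print(f["tool_from_camera"].round(3),r.nose_length)
import cv2;cv2.imwrite("pics/w0.png",f["pixels"][:,:,::-1])
```

```text
[[-0.    -0.951 -0.31   0.08 ]
 [ 1.     0.    -0.001  0.   ]
 [ 0.001 -0.31   0.951 -0.125]
 [ 0.     0.     0.     1.   ]] 0.017
```

View pics/w0.png

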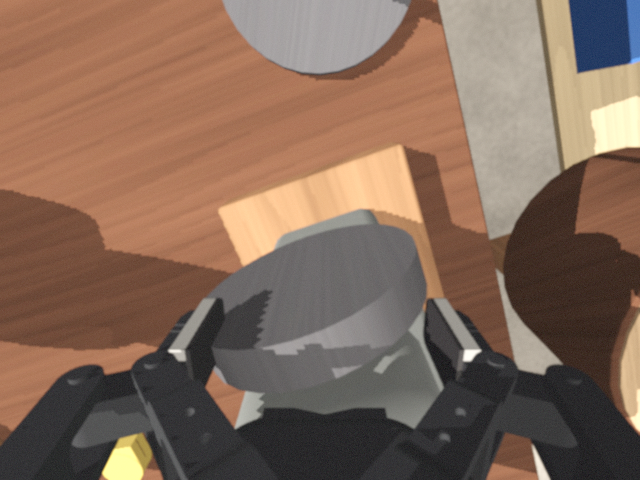

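The wrist camera sits on the tool's +x side and shows a round grey fixture close below, so I'll lift first and then travel to the jig.

>>> move_arm([
  [[0,0,-0.1],[0,0,0]],
  [[-0.054,-0.0635,0],[0,0,0]],
  [[-0.054,-0.0635,0],[0,0,0]],
  [[-0.054,-0.0635,0],[0,0,0]],
  [[-0.054,-0.0635,0],[0,0,0]],
  [[-0.054,-0.0635,0],[0,0,0]],
  [[-0.054,-0.0635,0],[0,0,0]],
  [[-0.054,-0.0635,0],[0,0,0]],
  [[-0.054,-0.0635,0],[0,0,0]],
  [[-0.054,-0.0635,0],[0,0,0]],
  [[-0.054,-0.0635,0],[0,0,0]],
  [[-0.054,-0.0635,0],[0,0,0]],
  [[-0.054,-0.0635,0],[0,0,0]],
  [[-0.054,-0.0635,0],[0,0,0]],
  [[-0.054,-0.0635,0],[0,0,0]],
  [[-0.054,-0.0635,0],[0,0,0]],
  [[0,0,0],[0,0,-0.103]],
  [[0,0,0],[0,0,-0.103]],
  [[0,0,0],[0,0,-0.103]],
  [[0,0,0],[0,0,-0.103]],
], grip=0.9)

```text
t: 2.65
eef_pos: [0.4926, -0.063, 0.3081]
tool_rot: [3.142, -0.001, -2.855]
ft_force: [-0.4, -0.3, -1.0]
grip_width: 0.0771
grasp_force: 0.0
```

>>> move_arm([
  [[0,0,0.08],[0,0,0]],
  [[0,0,0.08],[0,0,0]],
  [[0,0,0],[0,0,0]],
], grip=0.85)

```text
t: 3.02
eef_pos: [0.4909, -0.0631, 0.2102]
tool_rot: [3.141, -0.006, -2.861]
ft_force: [0.6, -0.5, 0.4]
grip_width: 0.0724
grasp_force: 0.0
```

Run:
```python
from rig import r
import cv2,pickle,numpy as np
from scipy.spatial.transform import Rotation as Ro
from h import *
s=r.state();f=r.grab_frame("wrist")
M=np.eye(4);M[:3,:3]=Ro.from_euler("xyz",s["tool_rot"]).as_matrix();M[:3,3]=s["eef_pos"]
C=np.linalg.inv(M@f["tool_from_camera"]);f["R"]=C[:3,:3];f["t"]=C[:3,3]
pickle.dump(f,open("w1.pkl","wb"));cv2.imwrite("pics/w1.png",f["pixels"][:,:,::-1]);print(s["eef_pos"],s["joints"].round(2),s["grip_width"])
```

```text
[ 0.4909332  -0.06306399  0.21015528] [-0.58  0.2   0.66  2.07 -0.15  0.93  2.01] 0.07242441730606596
```

View pics/w1.png

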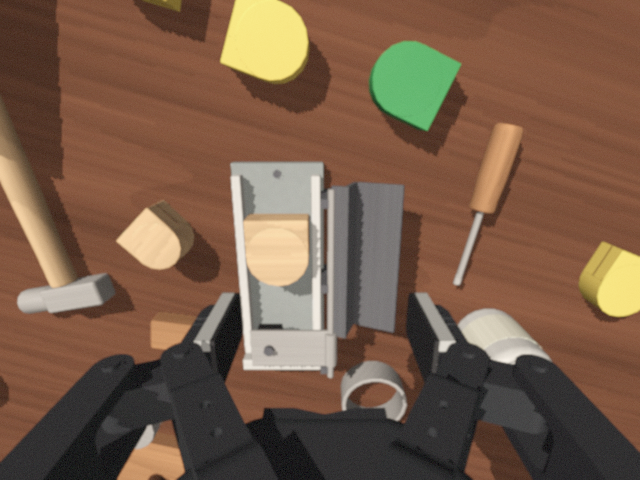

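The wrist view shows the tray near edge at (232–324,163), the bar corners at (403,185) and (397,331), the block's rear bottom edge at (244–308,215) and its nose at (278,285). I'll refine with these.

```bash
cat > m.py <<'E'
from h import *
f=pickle.load(open("w1.pkl","rb"));x,y,th=np.load("jig.npy")
c,s=np.cos(th),np.sin(th);R=np.array([[c,-s],[s,c]])
for n,u,z in(("nearL -155,43",(324,163),.012),("nearR -155,-43",(232,163),.012),("barNL -140,112",(403,185),.044),("barFL 5,112",(397,331),.044),("rear bot",(244,215),.012),("rear bot",(308,215),.012),("rear top",(245,227),.040),("rear top",(308,227),.040),("nose top",(278,285),.040),("stop far R 60?",(244,370),.012)):
    print(n,(R.T@(onz(f,u,z)[:2]-[x,y])*1000).round(1))
from rig import r
print("tcp jig",(R.T@(r.state()["eef_pos"][:2]-[x,y])*1000).round(1))
E
python3 m.py
```

```text
nearL -155,43 [-156.   46.]
nearR -155,-43 [-156.3  -39.1]
barNL -140,112 [-140.9  113.1]
barFL 5,112 [  2.3 116.9]
rear bot [-106.6  -31.6]
rear bot [-106.4   30.4]
rear top [-102.9  -24.7]
rear top [-102.7   31.6]
nose top [-45.6   2.3]
stop far R 60? [ 74.1 -45. ]
tcp jig [-110.8   44.9]
```

>>> move_arm([
  [[0.037,0,0],[0,0,0]],
  [[0,0,0.09],[0,0,0]],
  [[0,0,0.09],[0,0,0]],
  [[0,0,0],[0,-0.067,0]],
  [[0,0,0],[0,-0.067,0]],
  [[0,0,0],[0,0,0]],
])

```text
t: 3.82
eef_pos: [0.4718, -0.0693, 0.106]
tool_rot: [3.14, 0.204, -2.862]
ft_force: [-0.7, -0.4, -0.0]
grip_width: 0.0728
grasp_force: 0.0
```

```bash
cat > st.py <<'E'
from rig import r
import numpy as np
from scipy.spatial.transform import Rotation as Ro
x,y,th=np.load("jig.npy");c,s=np.cos(th),np.sin(th);Q=np.array([[c,-s,0],[s,c,0],[0,0,1]])
S=r.state();T=Q.T@Ro.from_euler("xyz",S["tool_rot"]).as_matrix()
print("tcp jig mm",(Q.T@(S["eef_pos"]-[x,y,0])*1000).round(1),"F jig",(Q.T@S["ft_force"]).round(1));print(T.round(3));print(S["joints"].round(2),S["t"])
E
python3 st.py
```

```text
tcp jig mm [-132.1   44.8  106. ] F jig [-0.8 -0.2 -0. ]
[[-0.979  0.003  0.202]
 [ 0.003  1.     0.001]
 [-0.202  0.001 -0.979]]
[-0.39  0.25  0.51  2.31 -0.46  0.45  2.35] 3.825
```

>>> move_arm([
  [[0.008,0,0.038],[0,0,0]],
  [[0.007,0,0.035],[0,0,0]],
  [[0,0,0],[0,0,0]],
])

```text
t: 4.2
eef_pos: [0.4724, -0.0687, 0.0599]
tool_rot: [3.14, 0.2, -2.86]
ft_force: [-0.5, -1.9, 0.5]
grip_width: 0.0724
grasp_force: 0.0
```

>>> move_arm([
  [[0.0014,0,0.0065],[0,0,0]],
  [[0.0014,0,0.0065],[0,0,0]],
  [[0,0,0],[0,0,0]],
])

```text
t: 4.58
eef_pos: [0.4715, -0.0691, 0.0518]
tool_rot: [3.141, 0.201, -2.86]
ft_force: [0.2, -0.5, -0.3]
grip_width: 0.0723
grasp_force: 0.0
```

```bash
python3 st.py
```

```text
tcp jig mm [-132.3   45.2   51.8] F jig [ 0.1 -0.5 -0.3]
[[-0.98   0.002  0.2  ]
 [ 0.002  1.    -0.   ]
 [-0.2    0.    -0.98 ]]
[-0.25  0.37  0.36  2.34 -0.64  0.33  2.52] 4.575
```

>>> move_arm([
  [[0.0014,0,0.0065],[0,0,0]],
  [[0.0014,0,0.0065],[0,0,0]],
  [[0,0,0],[0,0,0]],
])

```text
t: 4.95
eef_pos: [0.4713, -0.0692, 0.0435]
tool_rot: [3.141, 0.201, -2.861]
ft_force: [0.9, 0.2, 1.5]
grip_width: 0.0724
grasp_force: 0.9
```

>>> move_arm([
  [[0.0014,0,0.0065],[0,0,0]],
  [[0,0,0],[0,0,0]],
])

```text
t: 5.2
eef_pos: [0.4717, -0.0701, 0.0397]
tool_rot: [-3.14, 0.202, -2.861]
ft_force: [0.3, -4.2, 4.7]
grip_width: 0.0725
grasp_force: 3.2
```

```bash
python3 st.py
python3 - <<'E'
from rig import r
import cv2
f=r.grab_frame("scene");p=f["pixels"][120:320,180:440,::-1];cv2.imwrite("pics/s2.png",cv2.resize(p,None,fx=3,fy=3,interpolation=cv2.INTER_CUBIC))
E
```

```text
tcp jig mm [-132.5   44.2   39.7] F jig [-0.9 -4.1  4.7]
[[-0.98   0.003  0.2  ]
 [ 0.003  1.    -0.002]
 [-0.2   -0.001 -0.98 ]]
[-0.21  0.39  0.32  2.34 -0.67  0.3   2.55] 5.2
```

View pics/s2.png

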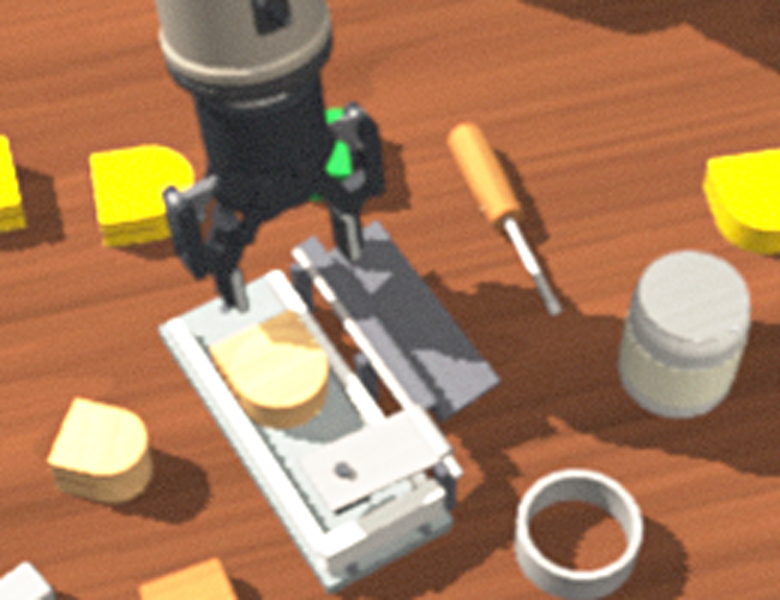

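The fingertip touched the bar at TCP z≈43 mm. The picture shows the left finger on the bar at (350,250) and the right finger behind the block at (238,300). Next I press the bar down.

>>> move_arm([
  [[0.0013,0,0.006],[0,0,0]],
  [[0.0013,0,0.006],[0,0,0]],
  [[0.0012,0,0.0055],[0,0,0]],
  [[0,0,0],[0,0,0]],
])

```text
t: 5.75
eef_pos: [0.4729, -0.0708, 0.0296]
tool_rot: [-3.139, 0.204, -2.862]
ft_force: [2.9, -7.4, 11.6]
grip_width: 0.0725
grasp_force: 6.1
```

```bash
python3 st.py
python3 - <<'E'
from rig import r
import cv2
f=r.grab_frame("scene");p=f["pixels"][180:320,215:365,::-1];cv2.imwrite("pics/s3.png",cv2.resize(p,None,fx=4,fy=4,interpolation=cv2.INTER_CUBIC))
E
```

```text
tcp jig mm [-131.5   43.2   29.6] F jig [ 0.8 -7.9 11.6]
[[-0.979  0.004  0.203]
 [ 0.004  1.    -0.003]
 [-0.203 -0.003 -0.979]]
[-0.18  0.41  0.28  2.34 -0.7   0.27  2.58] 5.75
```

View pics/s3.png

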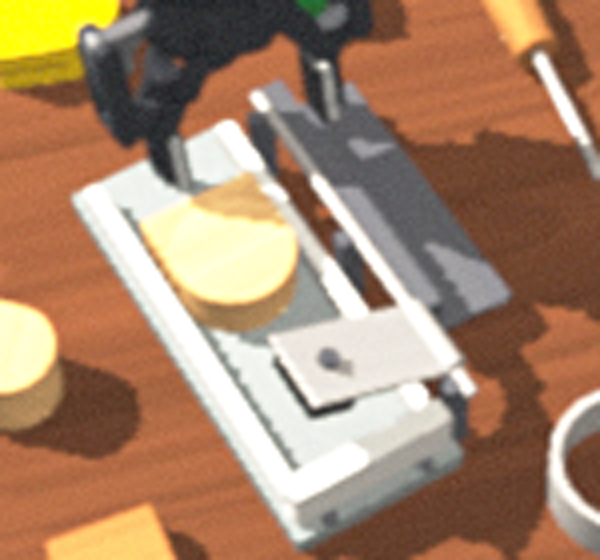

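Run:
```python
from h import *
f=pickle.load(open("scene.pkl","rb"));x,y,th=np.load("jig.npy");c,s=np.cos(th),np.sin(th)
for a in(0,.3,.35,.4,.45,.5,.55):
    Y=.05+.0621*np.cos(-.064-a);Z=.048+.0621*np.sin(-.064-a);X=.005
    u=proj(f,[x+c*X-s*Y,y+s*X+c*Y,Z])[0];print(a,((u-[215,180]+.4)*4).round(1))
```

```text
0 [527.5 257.4]
0.3 [518.1 282.5]
0.35 [515.6 287. ]
0.4 [512.9 291.5]
0.45 [509.9 296. ]
0.5 [506.8 300.6]
0.55 [503.4 305.1]
```

The projected bar corner gives flap ≈ 0.43, which is good. Now I slide forward with the bar held down.

>>> move_arm([
  [[-0.0049,0,0.001],[0,0,0]],
  [[-0.0049,0,0.001],[0,0,0]],
  [[-0.0049,0,0.001],[0,0,0]],
  [[-0.0049,0,0.001],[0,0,0]],
  [[-0.0049,0,0.001],[0,0,0]],
  [[-0.0049,0,0.001],[0,0,0]],
  [[-0.0049,0,0.001],[0,0,0]],
  [[-0.0049,0,0.001],[0,0,0]],
])

```text
t: 6.8
eef_pos: [0.4944, -0.0625, 0.0289]
tool_rot: [3.142, 0.201, -2.86]
ft_force: [-4.0, -0.7, 3.5]
grip_width: 0.0723
grasp_force: 2.6
```

```bash
python3 st.py
```

```text
tcp jig mm [-108.6   45.1   28.9] F jig [-4.1  0.4  3.5]
[[-0.98   0.002  0.2  ]
 [ 0.002  1.    -0.   ]
 [-0.2    0.    -0.98 ]]
[-0.22  0.44  0.3   2.3  -0.69  0.3   2.55] 6.8
```

>>> move_arm([
  [[-0.0049,0,0.001],[0,0,0]],
  [[-0.0049,0,0.001],[0,0,0]],
  [[-0.0049,0,0.001],[0,0,0]],
  [[-0.0049,0,0.001],[0,0,0]],
  [[-0.0049,0,0.001],[0,0,0]],
  [[-0.0049,0,0.001],[0,0,0]],
  [[-0.0049,0,0.001],[0,0,0]],
  [[-0.0049,0,0.001],[0,0,0]],
  [[-0.0049,0,0.001],[0,0,0]],
  [[-0.0049,0,0.001],[0,0,0]],
])

```text
t: 8.05
eef_pos: [0.5232, -0.0542, 0.0289]
tool_rot: [-3.142, 0.201, -2.86]
ft_force: [-5.2, -0.9, 4.4]
grip_width: 0.0724
grasp_force: 2.9
```

```bash
python3 st.py
python3 - <<'E'
from rig import r
import cv2
f=r.grab_frame("scene");p=f["pixels"][180:320,215:365,::-1];cv2.imwrite("pics/s4.png",cv2.resize(p,None,fx=4,fy=4,interpolation=cv2.INTER_CUBIC))
E
```

```text
tcp jig mm [-78.6  45.   28.9] F jig [-5.2  0.6  4.4]
[[-0.98   0.002  0.2  ]
 [ 0.002  1.    -0.   ]
 [-0.2   -0.    -0.98 ]]
[-0.25  0.47  0.32  2.24 -0.68  0.33  2.51] 8.05
```

View pics/s4.png

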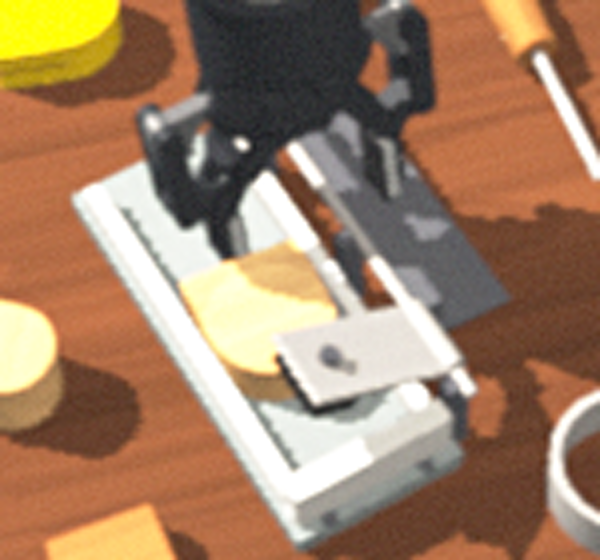

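The block is straight with its nose entering under the flap. The bar corner is still at (510,297), so the flap is still about 0.45. Continuing.

>>> move_arm([
  [[-0.0049,0,0.001],[0,0,0]],
  [[-0.0049,0,0.001],[0,0,0]],
  [[-0.0049,0,0.001],[0,0,0]],
  [[-0.0049,0,0.001],[0,0,0]],
  [[-0.0049,0,0.001],[0,0,0]],
  [[-0.0049,0,0.001],[0,0,0]],
  [[-0.0049,0,0.001],[0,0,0]],
  [[-0.0049,0,0.001],[0,0,0]],
  [[-0.0049,0,0.001],[0,0,0]],
  [[-0.0049,0,0.001],[0,0,0]],
  [[-0.0049,0,0.001],[0,0,0]],
  [[-0.0049,0,0.001],[0,0,0]],
])

```text
t: 9.6
eef_pos: [0.5578, -0.0442, 0.0289]
tool_rot: [-3.142, 0.201, -2.86]
ft_force: [-4.6, -0.2, 4.8]
grip_width: 0.0727
grasp_force: 2.9
```

>>> move_arm([
  [[-0.00245,0,0.0005],[0,0,0]],
  [[-0.00245,0,0.0005],[0,0,0]],
  [[-0.00245,0,0.0005],[0,0,0]],
])

```text
t: 9.98
eef_pos: [0.5619, -0.0431, 0.0289]
tool_rot: [3.142, 0.201, -2.861]
ft_force: [-4.7, -0.7, 3.5]
grip_width: 0.0728
grasp_force: 2.8
```

```bash
python3 st.py
```

```text
tcp jig mm [-38.3  44.9  28.9] F jig [-4.7  0.6  3.5]
[[-0.98   0.002  0.2  ]
 [ 0.002  1.    -0.   ]
 [-0.2    0.    -0.98 ]]
[-0.29  0.51  0.35  2.16 -0.67  0.37  2.46] 9.975
```

>>> move_arm([
  [[-0.00245,0,0.0005],[0,0,0]],
  [[-0.00245,0,0.0005],[0,0,0]],
])

```text
t: 10.22
eef_pos: [0.5649, -0.0422, 0.0289]
tool_rot: [-3.142, 0.201, -2.861]
ft_force: [-3.3, -0.6, 4.4]
grip_width: 0.0726
grasp_force: 2.8
```

>>> move_arm([
  [[-0.00165,0,0.00034],[0,0,0]],
  [[-0.00165,0,0.00034],[0,0,0]],
])

```text
t: 10.48
eef_pos: [0.5665, -0.0417, 0.0288]
tool_rot: [3.141, 0.201, -2.861]
ft_force: [-8.1, -2.0, 7.1]
grip_width: 0.0728
grasp_force: 5.0
```

>>> move_arm([
  [[-0.00165,0,0.00034],[0,0,0]],
  [[0,0,0],[0,0,0]],
])

```text
t: 10.72
eef_pos: [0.5668, -0.0417, 0.0287]
tool_rot: [3.141, 0.2, -2.861]
ft_force: [-11.1, -2.0, 10.3]
grip_width: 0.0726
grasp_force: 7.1
```

```bash
python3 st.py
python3 - <<'E'
from rig import r
import cv2
f=r.grab_frame("scene");p=f["pixels"][180:320,215:365,::-1];cv2.imwrite("pics/s5.png",cv2.resize(p,None,fx=4,fy=4,interpolation=cv2.INTER_CUBIC))
E
```

```text
tcp jig mm [-33.3  44.8  28.7] F jig [-11.2   1.2  10.3]
[[-0.98   0.003  0.198]
 [ 0.003  1.    -0.   ]
 [-0.198  0.001 -0.98 ]]
[-0.3   0.52  0.36  2.15 -0.66  0.38  2.45] 10.725
```

View pics/s5.png

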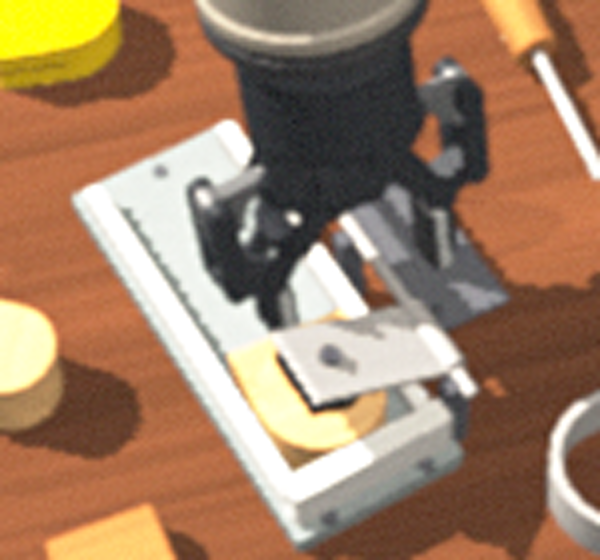

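Run:
```python
from h import *
f=pickle.load(open("scene.pkl","rb"));x,y,th=np.load("jig.npy");c,s=np.cos(th),np.sin(th)
for X,Y,Z in((-.022,-.029,.04),(-.027,-.029,.04),(.042,0,.04),(.037,0,.04),(.042,0,.038)):
    print(X,Y,Z,((proj(f,[x+c*X-s*Y,y+s*X+c*Y,Z])[0]-[215,180]+.4)*4).round(1))
```

```text
-0.022 -0.029 0.04 [229.2 356.9]
-0.027 -0.029 0.04 [223.7 348.6]
0.042 0 0.04 [359.7 435.3]
0.037 0 0.04 [353.7 426.7]
0.042 0 0.038 [359.7 437.5]
```

The block's rear corner is at (228,355) against a predicted (229,357) for home, and the push force rose at the stop, so the block is home. I'll back the pusher off a little and then lift gently to release the bar.

>>> move_arm([
  [[0.003,0,-0.0006],[0,0,0]],
  [[0.004,0,-0.0008],[0,0,0]],
  [[-0.0013,0,-0.0065],[0,0,0]],
  [[-0.0013,0,-0.0065],[0,0,0]],
  [[-0.0013,0,-0.0065],[0,0,0]],
  [[-0.0013,0,-0.0065],[0,0,0]],
  [[-0.0013,0,-0.0065],[0,0,0]],
  [[-0.0013,0,-0.0065],[0,0,0]],
  [[0,0,-0.02],[0,0,0]],
  [[0,0,-0.05],[0,0,0]],
  [[0,0,-0.09],[0,0,0]],
  [[0,0,-0.09],[0,0,0]],
  [[0,0,0],[0,0,0]],
  [[0,0,0],[0,0,0]],
])

```text
t: 12.52
eef_pos: [0.5345, -0.0504, 0.1999]
tool_rot: [3.141, 0.202, -2.86]
ft_force: [0.1, -0.7, -0.4]
grip_width: 0.0729
grasp_force: 0.0
```

```bash
python3 st.py
python3 - <<'E'
from rig import r
import cv2
f=r.grab_frame("scene");p=f["pixels"][140:340,180:440,::-1];cv2.imwrite("pics/s6.png",cv2.resize(p,None,fx=3,fy=3,interpolation=cv2.INTER_CUBIC))
E
```

```text
tcp jig mm [-66.6  45.5 199.9] F jig [-0.1 -0.8 -0.4]
[[-0.98   0.001  0.2  ]
 [ 0.001  1.     0.   ]
 [-0.2    0.001 -0.98 ]]
[-0.6   0.19  0.69  2.12 -0.3   0.7   2.14] 12.525
```

View pics/s6.png

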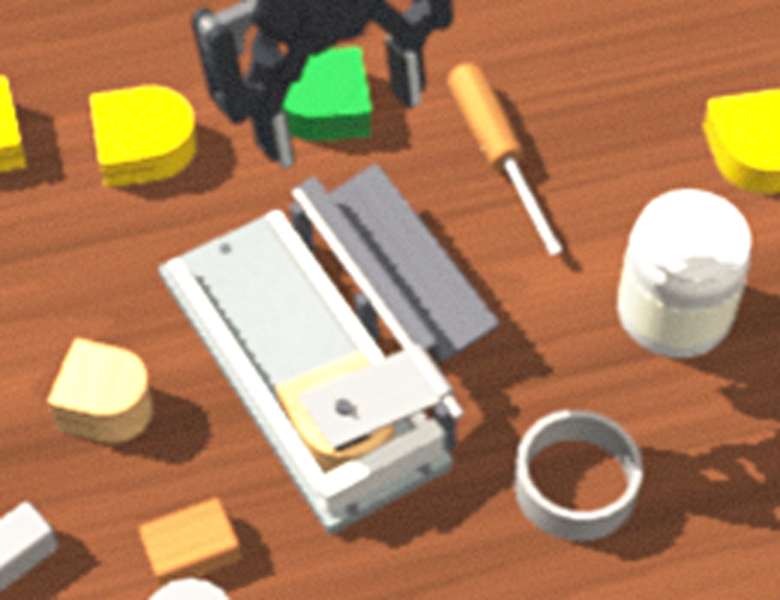

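The flap is resting on the block, and the rear corner at (277,387) still matches the home position. The gripper is clear and the bystanders are untouched.

```bash
python3 -c "
from rig import r
print(r.hand_in())"
```

```text
the job is handed in; nothing more can be done
None
```

The block is home against the end stop with the flap clamped on it, the arm is clear, and the job was handed in at about 12.6 s; no verdict was shown.

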